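# Close and lift out the puzzle-piece cassette

## Robot

A 6-joint arm with a two-finger parallel gripper is mounted at the origin on the work surface. World frame = base frame: x ahead of the robot, y to its left, z up, the work surface at z = 0. Lengths are in mm, angles in rad, forces in N, time in s.
With the tool pointing down it reaches from about 275 to 825 mm from the base axis. Payload 5.2 kg.
Tool frame: the origin (TCP) lies at the very end of the fingers, on their centre line; the grasp point (between the pads) lies 19 mm behind it; z points along the fingers, y is the line along which they close (so a half turn about z gives the same grasp; the last joint's range is limited). The gripper opens to 93 mm and grips with 3 to 60 N. Pads are 15 mm wide; open, the fingers measure 128 mm over their backs; the gripper's body (75 mm by 188 mm) begins 65 mm behind the grasp point.
Start: joints at [-1.4, 0.259, 1.535, -0, 1.348, -0.203], TCP at [200.856, -512.017, 218.653] pointing down, gripper open.
Joint ranges: [-3.14, 3.14], [-0.91, 2.08], [0.19, 2.58], [-1.22, 4.36], [0.22, 2.71], [-3.12, 3.12]. Speed limits (rad/s): [2.57, 2.57, 3.14, 3.14, 3.14, 3.14].

## Interface

Orientations are given as [roll, pitch, yaw] about the fixed x, y, z axes, in that order (R = Rz(yaw) Ry(pitch) Rx(roll)).
In Python, from bench import robot gives the robot as it stands. The module is installed in compiled form; this text tells all that it offers. Calls block until the motion is done:
- robot.move_ptp(position, orientation): joint-space move of the TCP to a pose.
- robot.move_linear(position, ori=None, speed=150, f_stop=None): straight line of the TCP; ori=None keeps the orientation; speed is the mean speed in mm/s. With f_stop (N) it stops when the force on the tool has changed by that much, and returns True; else False.
- robot.move_j(angles): joint-space move.
- robot.move_gripper(opening): opening from 0.0 (shut) to 1.0 (fully open); the grip force is fixed at half the most; returns when the fingers have stopped.
- robot.sleep(seconds).
- robot.inverse_kinematics(position, orientation): joint angles nearest the present ones, or None.
- robot.get_image(name): name is "scene" or "side" or "wrist"; returns a dict with "img" (480x640x3 uint8, blue, green, red), "fovy" (degrees; the focal length in pixels is half the picture's height over the tangent of half this angle, whatever the lens; pixels are square), "cx", "cy" (the principal point, pixels), "k1" (the pictures are not rectified: a ray, as slopes to the right and down, at radius r is drawn at 1 + k1 r^2 times it, then the intrinsics apply), "eye" and "orientation" of the camera in the world. Camera axes: x right, y down, z forward; pixel columns grow to the right and rows downward; lengths in mm; the calibration is good to about 2 mm. A picture is of the moment at which its call begins. There is no depth.
A pose or a line that the arm cannot do raises robot.MotionError and nothing moves.
- robot.hand_in(): hands the job in; it is judged then, once.
Readings, each from a call of its own:
- robot.current_t(): time.
- robot.current_qpos(): joint angles.
- robot.current_joint_vel(): joint speeds.
- robot.current_joint_efforts(): joint torques, N m.
- robot.current_tcp_pos(): TCP position.
- robot.current_eef_rot(): TCP orientation.
- robot.current_contact_force(): force on the tool from outside, world axes, zero at the start.
- robot.current_ft_torque(): the same for the moment, N m.
- robot.current_gripper_width(): opening from 0.0 (shut) to 1.0 (fully open).
- robot.current_finger_force(): force on a finger pad.
Only numpy, scipy, OpenCV 4.12 (cv2) and the standard library are available. Lean on these libraries where they do the work, as an engineer would, in place of code of your own. Each camera call takes 0.05 s, during which the arm holds its last target. There are 200 camera calls.

## Task

Press the propped-up end of the dark lid down until the lid sits level and fully home in the top of the birch puzzle-piece cassette. Then pinch the cassette's two orange side catches together between the fingers to free it from its black dock, and lift it straight up about 10 cm, keeping it level with the lid in place. Finish while still holding it up there by the pinched catches, and leave the other things on the table where they are.

Things in the scene. Friction and masses are not known exactly. Their poses are not given: they have to be found in the camera images.
- cassette_center (a point): Centre of the birch cassette: a block 100 mm long (its x), 40 mm wide (its y) and 60 mm high with the lid home, z up; this point lies 30 mm above its underside. Too long to be gripped end to end, and held down in its dock by the two catches until both are pressed in by 3.5 mm or more. Weighs 0.17 to 0.33 kg with catches and lid.
- dock_floor (a point): Centre of the floor of the black dock (fixed on the puzzle board; 130 x 90 mm, x along the cassette's length) on which the cassette's underside rests. Guides and lips around the cassette reach 16 mm above this floor, the lips stand out to 45 mm either side of the middle. Lift the cassette straight up out of it.
- lid_center (a point): Centre of the loose dark-wood lid with a brass inlay, 92 x 32 x 8 mm (its x, y, z). It lies in a shallow recess (5 mm deep) in the top of the cassette, its +x end propped up 6 to 8 mm by a stiff rubber cushion. Home, this point lies 26 mm above cassette_center, the lid level with the cassette and its top face 3 mm proud of the rim.
- lid_raised_end (a point): Point on the lid's top face at its raised +x end, 36 mm from the lid's middle and over the cushion; home, it lies 30 mm above cassette_center. The cushion yields with about 5 N of push here, moves down 6 to 8 mm to a hard stop and stays down.
- pad_left (a point): Centre of the outer face of the orange catch on the cassette's +y side (ribbed upright pad 20 mm long in x, 24 mm high), 18 mm above cassette_center. The outer faces of the two pads are 60 mm apart when free, 48 mm when fully pinched.
- pad_right (a point): The same on the cassette's -y side.
- catch_left (a joint): How far the +y catch is pressed in towards the cassette, m: 0 free (hooked under the dock's lip), 0.006 fully in. Spring 3.6 N at the start, 7.2 N fully in.
- catch_right (a joint): The same for the -y catch.
- tumbler: Glass tumbler of pencils, leave alone: 74 mm wide, 95 mm high, pencils to 185 mm; origin at the centre of its underside.
- tin: Green tin, leave alone: 72 mm wide, 85 mm high; origin at the centre of its underside.
- loupe: Brass loupe, leave alone: 48 mm wide, 46 mm high; origin at the centre of its underside.
- cover (a joint): The clear acrylic cover, 3 mm thick, on the board's aluminium rails at the left end of the board, leave alone: m it has been slid from the left end towards the robot's right.
There are look-alikes about, which are no part of the job. What is meant by the part that bears cassette_center is not purple, and is the larger of those in its own colour.

How it is judged:
By the outcome, as a careful person would: the job done as asked, in the order asked, and still so for the second after the job is handed in, while the arm keeps its last pose, push and grip.
It also fails if it takes over 48 s, if anything falls off the work surface, if the arm or the gripper's body presses on something with over 40 N, if the wrist force passes 120 N, or if a joint passes its speed limit or range.

## Working session

There is one attempt and no reset: what is moved stays moved. The work goes in short steps, each a Python script; the robot and the scene stay as the last script left them, time stands still between calls to the robot, and variables do not carry over. Pictures are saved under pics/ and viewed, at most 10 in all, crops included, and the job is handed in when it is done.

```bash
mkdir -p pics
cat > h.py <<'E'
import numpy as np, cv2
from scipy.spatial.transform import Rotation as R
from bench import robot
def grab(name,fn=None):
    d=robot.get_image(name)
    if fn: cv2.imwrite('pics/'+fn,d['img'])
    return d
def cam(d):
    f=240/np.tan(np.radians(d['fovy'])/2); o=np.array(d['orientation'],float)
    M=o if o.shape==(3,3) else R.from_euler('xyz',o).as_matrix()
    return f,M,np.array(d['eye'],float)
def ray(d,u,v):
    f,M,e=cam(d); q=np.array([(u-d['cx'])/f,(v-d['cy'])/f]); s=q.copy()
    for _ in range(30): s=q/(1+d['k1']*(s@s))
    r=M@np.array([s[0],s[1],1]); return e,r/np.linalg.norm(r)
def proj(d,p):
    f,M,e=cam(d); c=M.T@(np.array(p,float)-e); s=c[:2]/c[2]; s=s*(1+d['k1']*(s@s)); return s*f+[d['cx'],d['cy']]
def atz(d,u,v,z):
    e,r=ray(d,u,v); return e+r*(z-e[2])/r[2]
def tri(obs):
    A=np.zeros((3,3));b=np.zeros(3)
    for d,u,v in obs:
        e,r=ray(d,u,v);P=np.eye(3)-np.outer(r,r);A+=P;b+=P@e
    p=np.linalg.solve(A,b); return p,[np.round(proj(d,p)-[u,v],1) for d,u,v in obs]
def save(d,fn): np.save(fn,d,allow_pickle=True)
def load(fn): return np.load(fn,allow_pickle=True).item()
E
python3 - <<'E'
from h import *
for n in('scene','side'):
    d=grab(n,n+'0.png'); save(d,n+'0.npy'); print(n,{k:v for k,v in d.items() if k!='img'})
print(robot.current_eef_rot(),robot.current_t(),robot.current_contact_force())
E
```

```text
scene {'fovy': 55.18763062539341, 'cx': 317.70197987690614, 'cy': 249.83825642178294, 'k1': -0.03494534215504481, 'eye': array([1094.80364567, -641.30738628,  783.82704538]), 'orientation': array([-2.27672672,  0.00511168,  0.72340616])}
side {'fovy': 48.02253116038671, 'cx': 324.8241326959764, 'cy': 244.10828953274824, 'k1': 0.0525800130994556, 'eye': array([  454.66771258, -1076.24709709,  1051.29380581]), 'orientation': array([-2.29129043,  0.00238521, -0.10068483])}
[-3.14001025e+00 -2.83827550e-04  3.73819992e-01] 0.1 [-0.00783435  0.53072213 -1.11247858]
```

View pics/scene0.png

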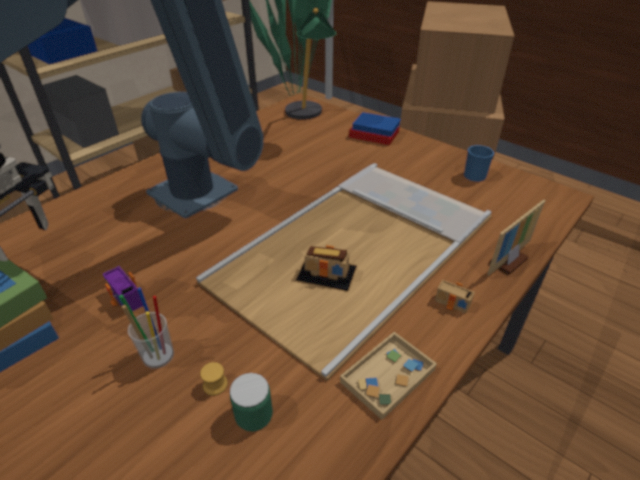

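View pics/side0.png

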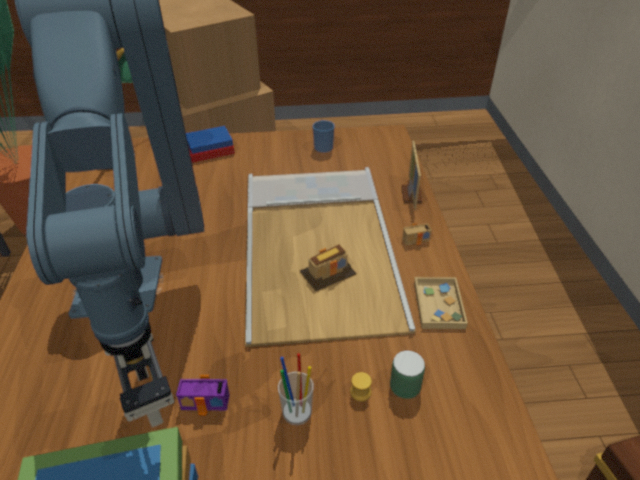

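The target cassette is on the board in its black dock, at scene (327,263) and side (328,262). The look-alikes are a purple cassette at scene (122,287) and a small birch one at scene (453,296).

Run:
```python
from h import *
s=load('scene0.npy');d=load('side0.npy')
p,r=tri([(s,328,250),(d,329,256)]);print('lid',p,r)
for n,a in(('tumbler base',[(s,158,360),(d,297,415)]),('purple',[(s,122,285),(d,203,393)])): print(n,tri(a))
for a in((312,260),(347,249)): print(atz(d,*a,p[2]))
crops=[cv2.resize(im['img'][205:305,x:x+100],(400,400),interpolation=cv2.INTER_CUBIC) for im,x in((s,278),(d,278))]
cv2.imwrite('pics/crop0.png',np.hstack(crops))
q,r=p[:2],None
robot.move_linear([200,-500,330],speed=250)
robot.move_ptp([p[0]-40,p[1],330],[np.pi,0,0.35])
w=grab('wrist','w1.png');save(w,'w1.npy');print(robot.current_t(),w['eye'],w['orientation'],robot.current_qpos(),robot.current_eef_rot())
```

```text
lid [569.29026008 -18.01389764  81.63659344] [array([-0.8,  2.2]), array([-0.4, -2. ])]
tumbler base (array([ 456.77108955, -430.88176737,  -11.18292631]), [array([ 0.2, -0.6]), array([0.3, 0.6])])
purple (array([ 256.97311945, -383.02267452,   38.68006534]), [array([-0.4,  0.9]), array([-0.3, -1. ])])
[523.32560918 -36.8976316   81.63659344]
[620.9122268   -3.23124834  81.63659344]
2.8417 [606.21496801  10.00865929 495.56491745] [ 2.84548500e+00 -1.16673581e-04 -1.22196613e+00] [-2.46433761e-01  1.71001582e-01  1.37948114e+00 -2.62679561e-04
  1.59116542e+00  9.75815750e-01] [3.14140626e+00 1.93155220e-04 3.48541455e-01]
```

View pics/crop0.png

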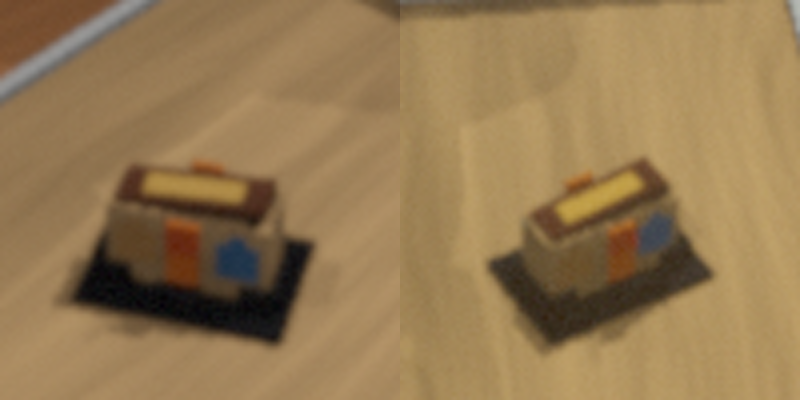

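View pics/w1.png

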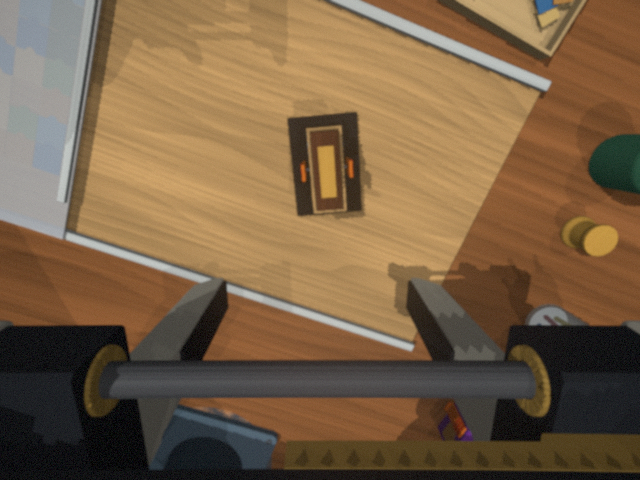

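The wrist view shows the cassette at about (326,170), nearly aligned with the tool's x axis, with the orange pads at (303,172) and (351,168). Next, two closer views to triangulate.

Run:
```python
from h import *
w=load('w1.npy')
a=atz(w,330,211,80);b=atz(w,325,127,80);print(a,b)
c=(a+b)/2; 
yaw=np.arctan2(*(b-a)[1::-1]);print(c,yaw)
x=np.array([np.cos(yaw),np.sin(yaw),0]);y=np.array([-x[1],x[0],0])
ims=[]
for i,(ox,oy) in enumerate(((-45,85),(-45,-85))):
    p=c+ox*x+oy*y; p[2]=200
    robot.move_ptp(p,[np.pi,0,yaw]); w=grab('wrist');save(w,f'c{i}.npy')
    u,v=proj(w,c).astype(int);print(u,v)
    u0=min(max(u-100,0),440);v0=min(max(v-120,0),240);print('crop',u0,v0)
    ims.append(cv2.resize(w['img'][v0:v0+240,u0:u0+200],(400,480)[:2] if 0 else (400,480),interpolation=cv2.INTER_CUBIC))
cv2.imwrite('pics/c01.png',np.hstack(ims));print(robot.current_t())
```

```text
[523.1348654  -37.17681658  80.        ] [611.62275205   2.13902668  80.        ]
[567.37880873 -17.51889495  80.        ] 0.41811007717178794
421 178
crop 321 58
212 177
crop 112 57
4.3
```

View pics/c01.png

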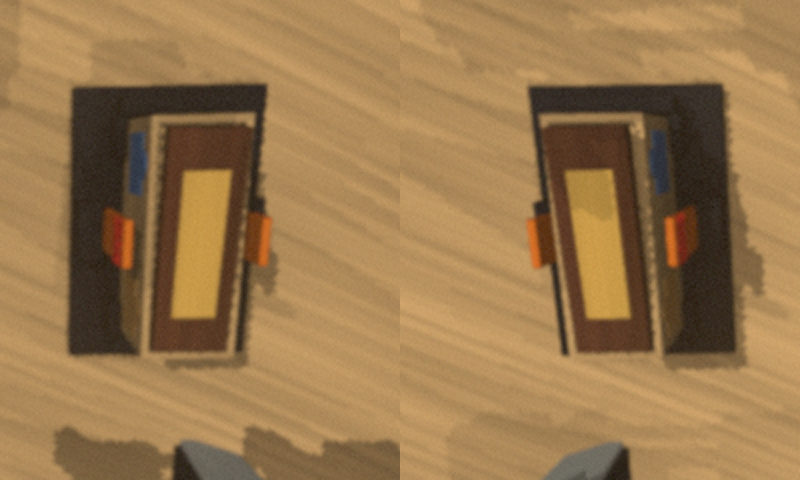

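Run:
```python
from h import *
A=load('c0.npy');B=load('c1.npy')
P=dict(lidTL=(165,125,543,126),lidTR=(252,125,632,124),lidBL=(151,352,573,352),lidBR=(237,352,650,352),
rimTL=(148,116,540,115),rimTR=(257,113,643,115),rimBL=(140,355,565,355),rimBR=(243,354,661,355),
brTL=(183,170,566,170),brTR=(232,170,612,170),brBR=(216,318,630,318),brBL=(171,318,582,318),
padL=(128,242,534.5,242),padR=(266,239,672,241),dkTL=(73,88,529,87),dkTR=(266,86,722,84),dkBL=(69,354,None,None),dkBR=(None,None,735,353))
for k,(a,b,c,d) in P.items():
    if None in(a,c): continue
    p,r=tri([(A,321+a/2,58+b/2),(B,112+(c-400)/2,57+d/2)]);print(k,np.round(p,1),r[0],r[1])
```

```text
lidTL [600.6  16.8  81.9] [-0.   0.4] [-0.1 -0.4]
lidTR [614.6 -13.8  80.8] [ 0.  -0.2] [0.  0.2]
lidBL [517.8 -21.4  79.1] [ 0.  -0.2] [0.  0.2]
lidBR [533.4 -51.8  85.6] [ 0.  -0.1] [-0.   0.2]
rimTL [602.4  22.6  71.4] [ 0. -0.] [0. 0.]
rimTR [619.6 -15.2  75.6] [-0.1  0.6] [-0.  -0.6]
rimBL [514.4 -18.3  77.2] [ 0.  -0.2] [-0.   0.2]
rimBR [533.1 -56.1  82.4] [-0.   0.1] [-0.  -0.1]
brTL [588.8   3.1  83.9] [-0.   0.1] [-0.  -0.1]
brTR [596.3 -13.5  86. ] [-0.  0.] [-0. -0.]
brBR [542.2 -38.7  80.8] [ 0.  -0.1] [0.  0.1]
brBL [534.8 -20.9  82.7] [ 0.  -0.1] [0.  0.1]
padL [555.2   8.2  76.4] [-0.  0.] [-0. -0.]
padR [578.7 -42.8  76.9] [-0.   0.4] [-0.  -0.4]
dkTL [605.9  50.3  15.2] [ 0. -0.] [0. 0.]
dkTR [643.1 -31.2  15.8] [ 0.1 -0.5] [0.  0.5]
```

Run:
```python
from h import *
c=np.array([567,-17.4,77.]);yaw=0.413
x=np.array([np.cos(yaw),np.sin(yaw),0]);y=np.array([-x[1],x[0],0]);z=np.array([0,0,1.])
for s in(-1,1):
  for t in (45,38,30):
    t=np.radians(t); out=s*y
    tz=-out*np.sin(t)-z*np.cos(t); tx=out*np.cos(t)-z*np.sin(t); M=np.c_[tx,np.cross(tz,tx),tz]
    el=np.radians(90)-t-.296
    p=c+280*(out*np.cos(el)+z*np.sin(el))+165*tz-82*tx
    o=R.from_matrix(M).as_euler('xyz')
    q=robot.inverse_kinematics(p,o);print(s,np.degrees(t),p,q is not None)
    if q is not None: break
  if q is not None: break
robot.move_ptp(p,o);w=grab('wrist');save(w,'c2.npy');u,v=proj(w,c).astype(int);print(u,v,robot.current_t())
u0=max(u-130,0);v0=max(v-75,0);print(u0,v0);cv2.imwrite('pics/c2.png',cv2.resize(w['img'][v0:v0+170,u0:u0+260],None,fx=3,fy=3,interpolation=cv2.INTER_CUBIC))
```

```text
-1 45.0 [596.08932373 -83.78327735 149.93667633] True
318 234 5.6167
188 159
```

View pics/c2.png

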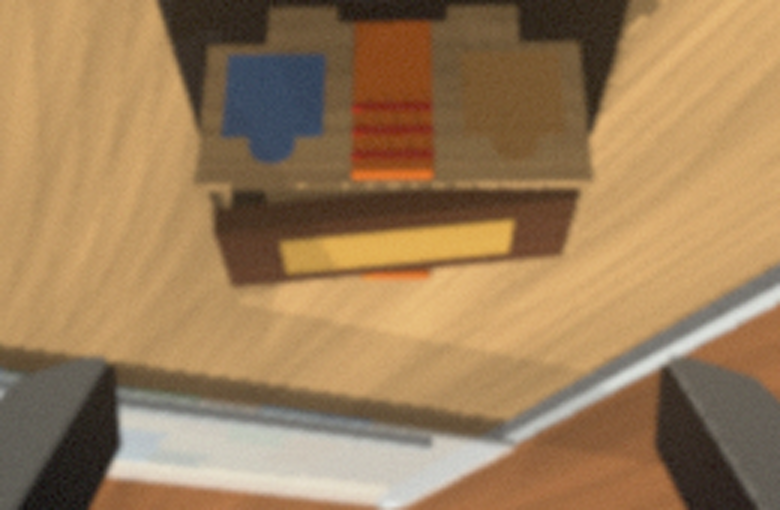

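The view is inverted, taken from the cassette's -y side. The blue-piece end at crop (225,210) is clearly raised and the other end is seated, so +x is the blue end, yaw about 0.41.

Run:
```python
from h import *
A=load('c0.npy');B=load('c1.npy');C=load('c2.npy')
a=lambda x,y:(A,321+x/2,58+y/2)
b=lambda x,y:(B,112+(x-400)/2,57+y/2)
c=lambda x,y:(C,188+x/3,159+y/3)
for k,o in dict(rimTR=[b(643,115),c(197,182)],rimBR=[b(661,355),c(592,181)],padRt=[a(271,213),b(678,215),c(352,176)],padRb=[a(271,265),b(678,267),c(433,178)],
 brTL=[a(183,170),b(566,170),c(285,274)],brTR=[a(232,170),b(612,170),c(281,240)],brBR=[a(216,318),b(630,318),c(514,220)],brBL=[a(171,318),b(582,318),c(512,252)],
 lidTR=[a(252,125),b(632,124),c(218,238)],lidTL=[a(165,125),b(543,126),c(234,285)]).items():
    p,r=tri(o);print(k,np.round(p,1),*r)
```

```text
rimTR [619.  -15.1  74.6] [-0.   0.2] [-0.2 -0. ]
rimBR [529.7 -55.7  74.6] [0.  0.6] [-0.7 -0.1]
padRt [588.4 -40.2  78. ] [1.4 1.2] [-2.   0.3] [-1.6 -1.3]
padRb [570.2 -49.   79.9] [0.1 0.6] [-0.2 -0.2] [-0.4 -0.2]
brTL [588.8   3.2  85.7] [0.6 0.1] [-0.8 -0.1] [ 0.  -0.4]
brTR [596.1 -13.6  85.4] [-0.3  0.3] [0.3 0.2] [-0.5  0.1]
brBR [542.  -38.8  80.2] [-0.2 -0.1] [0.2 0.1] [-0.1  0.1]
brBL [533.8 -21.4  79.8] [-0.9  0.4] [1.3 0.7] [-1.2  0.4]
lidTR [613.5 -13.5  87.1] [1.9 0.8] [-2.9  1.2] [-2.  -1.6]
lidTL [600.1  16.7  85. ] [0.8 1.1] [-1.5  0.2] [-1.1 -0.7]
```

Run:
```python
from h import *
yaw=.425;c=np.array([566.5,-17.3]);x=np.array([np.cos(yaw),np.sin(yaw)])
p=c+36*x;o=[np.pi,0,yaw]
robot.move_linear([596,-84,190],speed=150)
robot.move_gripper(0.0)
robot.move_ptp([*p,130],o); robot.move_linear([*p,96],speed=100); robot.sleep(.1)
print(robot.current_t(),robot.current_contact_force())
hit=robot.move_linear([*p,70],speed=15,f_stop=3);print(hit,robot.current_tcp_pos(),robot.current_contact_force())
hit=robot.move_linear([*p,70],speed=12,f_stop=14);print(hit,robot.current_tcp_pos(),robot.current_contact_force())
robot.sleep(.2);print(robot.current_tcp_pos(),robot.current_contact_force(),robot.current_t())
```

```text
9.2083 [ 0.0366912  -0.76119278  0.71442737]
True [599.78294539  -2.24013556  85.82889422] [ 0.19587316 -0.44627251  2.21135433]
True [599.92239873  -2.25520259  78.31325506] [-0.37402448  1.03345357  4.88126423]
[599.90914295  -2.26050517  78.2968959 ] [-1.27402886 -0.03492497  4.2064742 ] 11.025
```

Run:
```python
from h import *
p=robot.current_tcp_pos()
hit=robot.move_linear([p[0],p[1],70],speed=8,f_stop=18);print(hit,robot.current_tcp_pos(),robot.current_contact_force())
robot.move_linear([p[0],p[1],125],speed=120)
yaw=.425;c=np.array([566.5,-17.3,77.]);x=np.array([np.cos(yaw),np.sin(yaw),0]);y=np.array([-x[1],x[0],0])
robot.move_gripper(1.0)
# straight look from behind: camera over the cassette
q=c-45*x;q[2]=170
robot.move_ptp(q,[np.pi,0,yaw]);w=grab('wrist');save(w,'d0.npy')
s=grab('scene');save(s,'s1.npy')
u,v=proj(w,c).astype(int);u0=u-100;v0=max(v-120,0);print(u,v,u0,v0,robot.current_t())
a=cv2.resize(w['img'][v0:v0+240,u0:u0+200],(400,480),interpolation=cv2.INTER_CUBIC)
b=cv2.resize(s['img'][225:305,290:356],(396,480),interpolation=cv2.INTER_CUBIC)
cv2.imwrite('pics/d0.png',np.hstack([a,b]))
```

```text
True [600.1198271   -2.22014251  78.30004968] [-0.19658464 -0.17866743  4.65487489]
317 182 217 62 14.0917
```

View pics/d0.png

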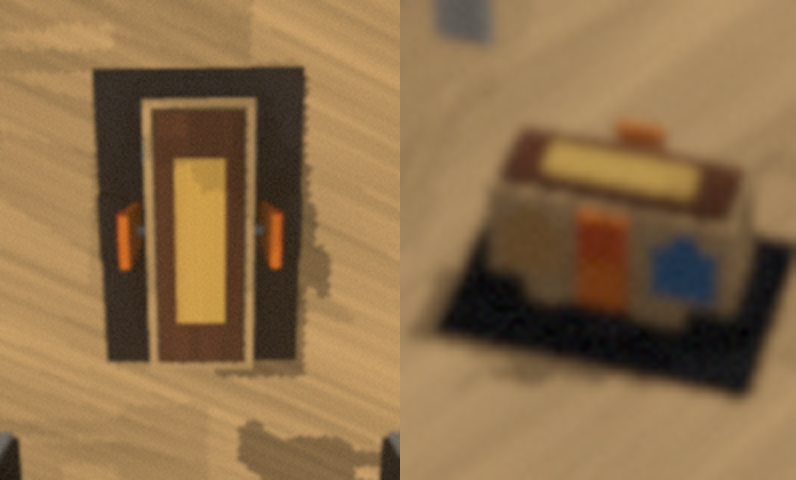

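The lid now sits evenly in the recess. The pads in the wrist crop are at (125,240) and (276,238). The hard stop at z=78.3 puts the cassette centre at about z=48.3.

Run:
```python
from h import *
w=load('d0.npy');f=lambda x,y,z:atz(w,217+x/2,62+y/2,z)
L=f(124,240,78.3);Rr=f(277,238,78.3);m=(L+Rr)/2;print(L,Rr,m)
t=f(200,98,75.3);b=f(201,364,75.3);print('rim mid',(t+b)/2,np.arctan2(*(t-b)[1::-1]))
d=L-Rr;print('pads yaw',np.arctan2(-d[0],d[1]))
l1=f(152,108,78.3);l2=f(159,360,78.3);r1=f(246,107,78.3);r2=f(243,360,78.3);print('lid',(l1+l2+r1+r2)/4,np.arctan2(*(l1+r1-l2-r2)[1::-1]))
```

```text
[555.53202948   8.39911806  78.3       ] [579.21195987 -42.3314349   78.3       ] [567.37199467 -16.96615842  78.3       ]
rim mid [567.20046051 -17.07142347  75.3       ] 0.42801290935614367
pads yaw 0.4367189732338568
lid [566.82987852 -17.03959259  78.3       ] 0.43201829122145097
```

Run:
```python
from h import *
o=[np.pi,0,.43];p=[567.2,-17.1]
robot.move_ptp([*p,150],o);
print(robot.move_linear([*p,47.3],speed=80,f_stop=8),robot.current_tcp_pos())
robot.move_gripper(0.0);robot.sleep(.2)
print(robot.current_gripper_width()*93,robot.current_finger_force(),robot.current_contact_force(),robot.current_tcp_pos(),robot.current_t())
```

```text
False [567.69092083 -17.18478582  47.87216635]
46.11064568730337 30.04018485546112 [-1.27895985 -1.0731228   5.57254716] [567.43088002 -17.35492802  47.89106634] 16.8583
```

Run:
```python
from h import *
p=robot.current_tcp_pos()
h=robot.move_linear([p[0],p[1],p[2]+25],speed=25,f_stop=12);print(h,robot.current_tcp_pos(),robot.current_contact_force(),robot.current_gripper_width()*93)
if not h:
    robot.move_linear([p[0],p[1],p[2]+100],speed=60);robot.sleep(.3)
print(robot.current_tcp_pos(),robot.current_contact_force(),robot.current_gripper_width()*93,robot.current_finger_force(),robot.current_t())
s=grab('scene');d=grab('side')
u=proj(s,[567,-17,147]).astype(int);v=proj(d,[567,-17,147]).astype(int)
cv2.imwrite('pics/e.png',np.hstack([cv2.resize(i['img'][q[1]-60:q[1]+100,q[0]-65:q[0]+65],(390,480),interpolation=cv2.INTER_CUBIC) for i,q in((s,u),(d,v))]))
```

```text
False [567.26192659 -17.31777504  72.71037444] [-0.2511711  -0.92321874 -3.73453029] 46.00716500027107
[567.33318536 -17.33488168 147.68706825] [-0.69323556 -0.04776169 -3.05902926] 45.837086302615454 29.958114624023438 19.7333
```

View pics/e.png

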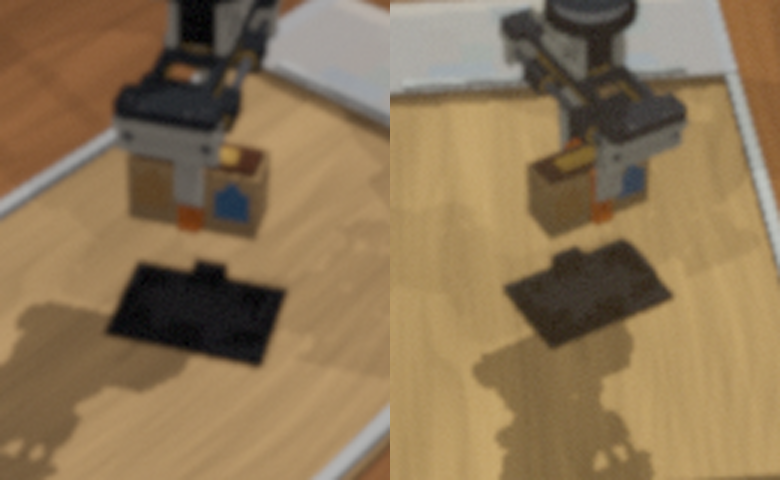

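The cassette hangs level above the empty dock: its bottom edge at crop (130,215)-(255,238) is parallel to the dock's edge. The lid is still in the recess.

```bash
python3 -c "
from bench import robot
print(robot.current_finger_force(),robot.hand_in())"
```

```text
the job is handed in; nothing more can be done
29.95792955160141 None
```

The job is handed in at about 20 s: the lid was pressed home, both catches pinched, and the cassette lifted 100 mm, level with the lid in place and still held by the catches; the verdict was not shown.

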